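# Put the condiment tower together

### The arm

A 6-joint arm with a two-finger parallel gripper is mounted at the origin on the work surface. World frame = base frame: x ahead of the robot, y to its left, z up, the work surface at z = 0. Lengths are in mm, angles in degrees, forces in N, time in s.
With the tool pointing down it reaches from about 300 to 850 mm from the base axis. Payload 4.2 kg.
Tool frame: the origin (TCP) lies between the finger pads; the fingertips stand 14 mm ahead of it and the grasp point (between the pads) lies 5 mm behind it; z points along the fingers, y is the line along which they close (so a half turn about z gives the same grasp; the last joint's range is limited). The gripper opens to 91 mm and grips with 3 to 60 N. Pads are 32 mm wide; open, the fingers measure 118 mm over their backs; the gripper's body (76 mm by 178 mm) begins 60 mm behind the grasp point.
Start: joints at [-66.692, 18.312, 89.639, -0, 72.044, -1.146], TCP at [238.032, -523.434, 227.976] pointing down, gripper open.
Joint ranges: [-177.97, 177.97], [-48.28, 115.42], [12.27, 149.76], [-77.06, 257.06], [2.81, 150.46], [-146.56, 146.56]. Speed limits (degrees/s): [147.25, 147.25, 180, 180, 180, 180].

### API

Orientations are given as [roll, pitch, yaw] about the fixed x, y, z axes, in that order (R = Rz(yaw) Ry(pitch) Rx(roll)).
In Python, from workcell import * gives the robot as it stands. The module is installed in compiled form; this text tells all that it offers.
- The arm moves only by the tool send_rows, never from a script. Its argument "deltas" is a list of rows, each a list of 2 entries, a list of its own where there are three numbers: the shift along the tool's x, y, z normalised to -1 to 1, where 1 is 0.5 m, then the turn, a rotation vector about the tool's x, y, z normalised to -1 to 1, where 1 is 0.5 rad. A call has 1 to 10 rows; each row shifts and turns the commanded pose from where the row before left it, along the tool's axes as they then stand; what a row does not reach is not made up. A row lasts 1/10 s, in which the tool goes at most 50 mm and 8.59 degrees, less where a joint would pass 70% of its speed; a pose out of reach is approached as far as the arm can. A call with a number of a shift or a turn outside -1 to 1 is refused whole. A call with a gripper value outside its range is refused whole. "grip" is the closure, from 0 (fully open) to 1 (shut), set as the call begins (left out, the last holds). The fingers move at their own pace and stop on an object; "grip_force" is the grip in N (left out, the last holds). Time passes only in rows, so rows that do not move let the fingers close. It gives the time, the measured TCP pose, the force, the opening and the grip force at its end, in the units of the state.
- state(): the state, without advancing time (a new reading comes with each control period).
- grab_frame(name): name is "scene" or "top" or "wrist"; returns the picture (420x560x3 uint8, red, green, blue); there is no depth.
- calibration(name): a dict with "mtx" (3x3 intrinsics, pixels), "R" (3x3) and "t" (3): a world point X has camera coordinates R X + t. Camera axes: x right, y down, z forward; pixel columns grow to the right and rows downward; lengths in mm; the calibration is good to about 2 mm. A picture is of the moment at which its call begins: read the wrist's pose just before it. calibration takes no time and is no camera call; for the wrist camera it gives the pose at the moment of the call.
- job_done(): hands the job in; it is judged then, once.
Trained networks look in the newest picture that a camera, given by its name, has taken for a name from the list of things; names that differ only in an ending like _2 or _b are one class to them, and where a whole thing is asked for, a point or a joint stands for the part that bears it (a point fixed in the world has none). Each returns a list of dicts, best first, with "p" (0 to 1); they miss things now and then, are a little off and sometimes report something else, mostly with a low value. They report only what shows in the picture. A call takes as long as a camera call. They do not tell look-alikes from the thing itself.
- trace(camera, label): "pixels" (420x560 bool, what is visible of it) and "bbox" ([left, top, width, height] in pixels, round what is visible of it).
The state is a dict: "time_s": time; "qpos": joint angles; "qvel": joint speeds; "effort": joint torques, N m; "ee_pos": TCP position; "ee_rot": TCP orientation; "force": force on the tool from outside, world axes, zero at the start; "torque": the same for the moment, N m; "gripper_width": finger opening in mm; "gripper_force": force on a finger pad.
Only numpy, scipy, OpenCV 4.12 (cv2) and the standard library are available. Lean on these libraries where they do the work, as an engineer would, in place of code of your own. Each camera call takes 0.05 s, during which the arm holds its last target. There are 200 camera calls.

### The job

Put the steel condiment tower together on its round wooden base, one piece at a time from the bottom up: the deep pot first, then the divided pot, then the shallow dish, and the lid on top. Seat each piece fully home in the one below, upright, and let go of it before you fetch the next. Leave the other things on the counter standing where they are.

Things in the scene. Friction and masses are not known exactly. Their poses are not given: they have to be found in the camera images.
- wood_base: Wooden base of the condiment tower: a round disc, 90 mm across, 16 mm high, fixed to the counter, with a round recess 60 mm across and 10 mm deep in the middle of its top. Origin: centre of its underside, on the counter (z = 0); z up. A pot seated in it has its own origin 10 mm above this one.
- deep_pot: Deep steel pot, empty, 62 mm high, about 0.16 kg. Round, sides upright, 66 mm across, mouth 60. Below, a tapered foot 6 mm high, 46 mm across at the bottom, 54 at the top; the shoulder over it rests on the rim below (3 mm play all round). Origin: centre of the foot's underside, z up. Loose, upright. Next piece seats with its origin 56 mm above this one.
- divided_pot: Steel pot, 50 mm high, 0.15 kg, with a cross-shaped divider inside, 12 mm below the rim. Round, sides upright, 66 mm across, mouth 60. Below, a tapered foot 6 mm high, 46 mm across at the bottom, 54 at the top; the shoulder over it rests on the rim below (3 mm play all round). Origin: centre of the foot's underside, z up. Loose, upright. Next piece seats with its origin 44 mm above this one.
- shallow_dish: Shallow steel dish, empty, the lowest of the three, 38 mm high, about 0.12 kg. Round, sides upright, 66 mm across, mouth 60. Below, a tapered foot 6 mm high, 46 mm across at the bottom, 54 at the top; the shoulder over it rests on the rim below (3 mm play all round). Origin: centre of the foot's underside, z up. Loose, upright. Next piece seats with its origin 32 mm above this one.
- pot_lid: Steel lid, 40 mm high, about 0.10 kg: the same foot as the pots (6 mm high, 46 to 54 mm across), over it a 66 mm disc from 6 to 9 mm that slopes up to 14 mm in the middle, and a dark wooden knob to grip, 22 mm across, from 18 to 40 mm above the origin. Origin: centre of the foot's underside, z up. Loose, foot down.
- pepper_mill: Turned dark wooden pepper mill, 130 mm high, 50 mm across. Not part of the job: leave it standing where it is. Origin: centre of its underside, z up.
- honey_jar: Amber glass jar with a brass cap and paper label, 85 mm high, 54 mm across. Not part of the job: leave it standing where it is. Origin: centre of its underside, z up.
- ramekin: White ceramic ramekin, an open round pot, 80 mm across, 42 mm high. Not part of the job: leave it standing where it is. Origin: centre of its underside, z up.
- teacup: Blue ceramic cup without handle, 72 mm across at the rim, 58 mm high. Not part of the job: leave it standing where it is. Origin: centre of its underside, z up.
- spice_tin: Plain aluminium box-shaped tin, 50 mm (x) by 36 mm (y), 75 mm high. Not part of the job: leave it standing where it is. Origin: centre of its underside, z up.
Not all that is in view belongs to the job. What is shaped like the pot_lid but red is not meant.

How it is judged (in metres and radians):
On the way, in this order (a step that is already met when the one before it is completed fails the run):
1. deep pot seated in the wooden base, upright and let go, all below it still seated (horizontal distance between deep_pot and wood_base below 0.006 m and z of deep_pot in the frame of wood_base between 0.006 and 0.0135 m and angle between deep_pot's own z axis and vertical below 0.08 rad and contact force between the fingers and deep_pot below 0.05 N and linear speed of deep_pot below 0.02 m/s), for 0.2 s.
2. divided pot seated on the deep pot, upright and let go, all below it still seated (horizontal distance between deep_pot and wood_base below 0.006 m and z of deep_pot in the frame of wood_base between 0.006 and 0.0135 m and angle between each of deep_pot, divided_pot's own z axis and vertical below 0.08 rad and horizontal distance between divided_pot and deep_pot below 0.006 m and z of divided_pot in the frame of deep_pot between 0.052 and 0.0595 m and contact force between the fingers and divided_pot below 0.05 N and linear speed of divided_pot below 0.02 m/s), for 0.2 s.
3. shallow dish seated on the divided pot, upright and let go, all below it still seated (horizontal distance between deep_pot and wood_base below 0.006 m and z of deep_pot in the frame of wood_base between 0.006 and 0.0135 m and angle between each of deep_pot, divided_pot, shallow_dish's own z axis and vertical below 0.08 rad and horizontal distance between divided_pot and deep_pot below 0.006 m and z of divided_pot in the frame of deep_pot between 0.052 and 0.0595 m and horizontal distance between shallow_dish and divided_pot below 0.006 m and z of shallow_dish in the frame of divided_pot between 0.04 and 0.0475 m and contact force between the fingers and shallow_dish below 0.05 N and linear speed of shallow_dish below 0.02 m/s), for 0.2 s.
4. lid seated on the shallow dish, upright and let go, all below it still seated (horizontal distance between deep_pot and wood_base below 0.006 m and z of deep_pot in the frame of wood_base between 0.006 and 0.0135 m and angle between each of deep_pot, divided_pot, shallow_dish, pot_lid's own z axis and vertical below 0.08 rad and horizontal distance between divided_pot and deep_pot below 0.006 m and z of divided_pot in the frame of deep_pot between 0.052 and 0.0595 m and horizontal distance between shallow_dish and divided_pot below 0.006 m and z of shallow_dish in the frame of divided_pot between 0.04 and 0.0475 m and horizontal distance between pot_lid and shallow_dish below 0.006 m and z of pot_lid in the frame of shallow_dish between 0.028 and 0.0355 m and contact force between the fingers and pot_lid below 0.05 N and linear speed of pot_lid below 0.02 m/s), for 0.2 s.
At the end, for the whole second after the job is handed in: Base, deep pot, divided pot, shallow dish, lid, bottom to top: each within 6 mm of the axis of the piece below, from 4 mm below to 3.5 mm above its seated height, tilted under 0.08 rad, at rest (under 0.02 m/s), fingers off (all of step 4 and contact force between the fingers and deep_pot below 0.05 N and linear speed of each of deep_pot, divided_pot, shallow_dish below 0.02 m/s and contact force between the fingers and divided_pot below 0.05 N and contact force between the fingers and shallow_dish below 0.05 N); the robot touches nothing.
It fails at once if the pepper mill is shifted by more than 25 mm or tipped over (distance of pepper_mill from where it was at the start of the episode above 0.025 m or angle between pepper_mill's own z axis and vertical above 0.4 rad).
It fails at once if the honey jar is shifted by more than 25 mm or tipped over (distance of honey_jar from where it was at the start of the episode above 0.025 m or angle between honey_jar's own z axis and vertical above 0.4 rad).
It fails at once if the ramekin is shifted by more than 25 mm or tipped over (distance of ramekin from where it was at the start of the episode above 0.025 m or angle between ramekin's own z axis and vertical above 0.4 rad).
It fails at once if the teacup is shifted by more than 25 mm or tipped over (distance of teacup from where it was at the start of the episode above 0.025 m or angle between teacup's own z axis and vertical above 0.4 rad).
It fails at once if the spice tin is shifted by more than 25 mm or tipped over (distance of spice_tin from where it was at the start of the episode above 0.025 m or angle between spice_tin's own z axis and vertical above 0.4 rad).
It also fails if it takes over 120 s, if anything falls off the work surface, if the arm or the gripper's body presses on something with over 40 N, if the wrist force passes 120 N, or if a joint passes its speed limit or range.

## Working session

There is one attempt and no reset: what is moved stays moved. The work goes in short steps, Python scripts to look and compute and a tool call to move; the robot and the scene stay as the last step left them, time stands still between calls to the robot, and variables do not carry over. Pictures are saved under pics/ and viewed, at most 16 in all, crops included, and the job is handed in when it is done.

Besides the shell and the picture viewer there is one more tool, called as a command line: name --argument value ..., lists and objects as JSON in quotes. send_rows: Moves the arm, as the interface text tells. Scaled input: -1 to 1 covers 0.5 m each way for a shift and 0.5 rad each way for a turn. Its arguments: {"type":"object","properties":{"deltas":{"type":"array","items":{"type":"array"}},"grip":{"type":"number"},"grip_force":{"type":"number"}},"required":["deltas"]}

```bash
mkdir -p pics; cat > h.py <<'E'
from workcell import *
import numpy as np, cv2
def ray(cam,u,v,z):
    c=calibration(cam);R=np.array(c["R"]);t=np.array(c["t"]).ravel();K=np.array(c["mtx"])
    o=-R.T@t;d=R.T@np.linalg.solve(K,[u,v,1]);return (o+d*(z-o[2])/d[2])
def save(cam,name):
    im=grab_frame(cam);cv2.imwrite(f"pics/{name}.png",im[:,:,::-1]);return im
E
python3 - <<'E'
from h import *
s=state();print(s)
for c in("scene","top"):
    save(c,c+"0");k=calibration(c);print(c,-np.array(k["R"]).T@np.array(k["t"]).ravel(),k["mtx"])
for n in "wood_base deep_pot divided_pot shallow_dish pot_lid pepper_mill honey_jar ramekin teacup spice_tin".split():
    for r in trace("top",n):
        l,t,w,h=r["bbox"];print(n,round(r["p"],2),r["bbox"],ray("top",l+w/2,t+h/2,0).round())
E
```

```text
{'time_s': 0.0, 'qpos': array([-6.66913918e+01,  1.83514571e+01,  8.97055212e+01, -1.60785382e-03,
        7.20426587e+01, -1.14503612e+00]), 'qvel': array([ 0.0058908 , -0.00052232,  0.03019237,  0.03906788, -0.03210195,
        0.03695123]), 'effort': array([-2.33485280e-04, -4.12454188e+01, -2.31973690e+01,  7.27198203e-02,
        4.53135360e-02, -1.41114838e-04]), 'ee_pos': array([ 237.84091439, -522.99017729,  227.12808839]), 'ee_rot': array([-1.79900352e+02, -4.62716899e-04,  2.44541410e+01]), 'force': array([ 0.23305192, -0.6520308 , -0.06999315]), 'torque': array([-0.00555323,  0.00455183,  0.00855776]), 'gripper_force': 0.0, 'gripper_width': 90.78634992148649}
scene [1340.96858649   15.48411228 1024.03086192] [[471.00125773   0.         272.2986974 ]
 [  0.         471.00125773 208.29620396]
 [  0.           0.           1.        ]]
top [ 410.69241896   -1.40089624 1147.16391379] [[402.87111425   0.         278.37914595]
 [  0.         402.87111425 211.95626099]
 [  0.           0.           1.        ]]
wood_base 0.62 [415.9, 203.1, 31.9, 34.6] [ 504. -426.    0.]
wood_base 0.36 [217.1, 220.6, 23.1, 21.4] [473. 153.   0.]
deep_pot 0.67 [269.9, 216.3, 21.9, 23.6] [482.   4.   0.]
divided_pot 0.59 [198.4, 162.7, 22.2, 21.9] [641. 210.   0.]
shallow_dish 0.66 [277.0, 156.5, 24.5, 22.5] [657. -21.   0.]
pot_lid 0.84 [234.7, 260.6, 23.8, 24.8] [356. 101.   0.]
pot_lid 0.79 [219.6, 219.9, 20.8, 22.1] [474. 149.   0.]
pot_lid 0.28 [266.7, 214.5, 23.0, 25.1] [485.  11.   0.]
pepper_mill 0.89 [151.7, 265.4, 30.3, 14.2] [357. 326.   0.]
honey_jar 0.74 [349.7, 165.7, 25.7, 26.4] [ 624. -232.    0.]
honey_jar 0.38 [266.6, 214.0, 27.3, 26.1] [485.   6.   0.]
ramekin 0.73 [328.1, 225.4, 25.7, 30.0] [ 447. -167.    0.]
teacup 0.88 [120.5, 194.1, 28.1, 26.0] [544. 425.   0.]
spice_tin 0.94 [381.8, 255.0, 23.5, 21.1] [ 376. -313.    0.]
```

```bash
python3 - <<'E'
import cv2
a=cv2.imread("pics/top0.png")[130:300,90:470]
cv2.imwrite("pics/topc.png",cv2.resize(a,None,fx=2.1,fy=2.1,interpolation=cv2.INTER_CUBIC))
E
```

```text
(no output)
```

View pics/topc.png

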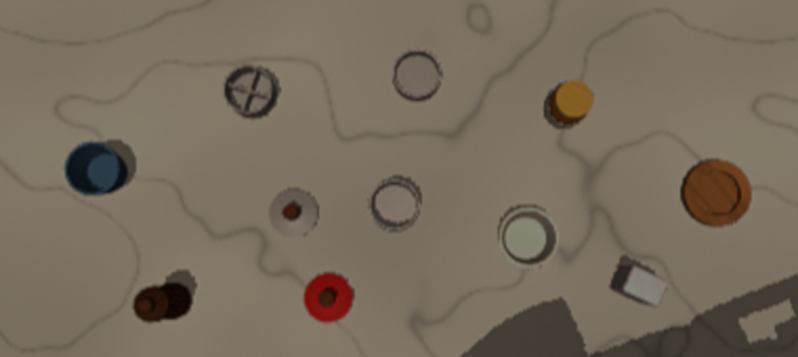

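View pics/scene0.png

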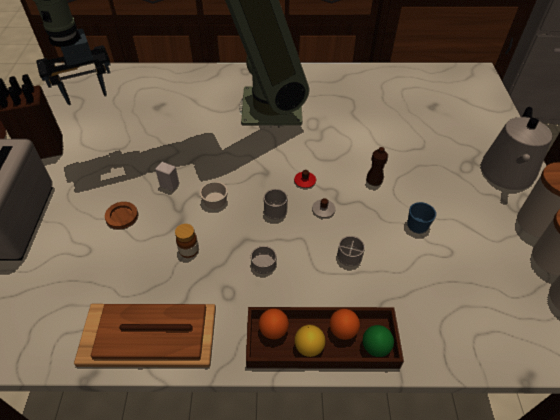

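The top view (crop) shows the wooden base at about (431,221), deep pot (278,226), divided pot with cross (209,173), shallow dish (289,166), and two lids. The lid at (230,230) is steel and the one at (246,271) is red, so the steel one is meant. The crop, enlarged 2.1 times, shows this clearly.

I'll turn the tool to yaw 90 and go above the base.

send_rows --deltas '[[[0,0,0],[0,0,-0.286]],[[0,0,0],[0,0,-0.286]],[[0,0,0],[0,0,-0.286]],[[0,0,0],[0,0,-0.286]],[[0,0,0],[0,0,-0.286]],[[0,0,0],[0,0,-0.286]],[[0,0,0],[0,0,-0.286]],[[0,0,0],[0,0,-0.286]]]' --grip 0

```text
time_s: 1.4
ee_pos: [238.0, -523.4, 228.0]
ee_rot: [180.0, 0.0, 90.3]
force: [0.4, 0.2, 0.8]
gripper_width: 90.8
gripper_force: 0.0
```

send_rows --deltas '[[[0.033,0.087,-0.02],[0,0,0]],[[0.033,0.087,-0.02],[0,0,0]],[[0.033,0.087,-0.02],[0,0,0]],[[0.033,0.087,-0.02],[0,0,0]],[[0.033,0.087,-0.02],[0,0,0]],[[0.033,0.087,-0.02],[0,0,0]],[[0,0,0],[0,0,0]],[[0,0,0],[0,0,0]],[[0,0,0],[0,0,0]]]'

```text
time_s: 2.3
ee_pos: [498.0, -424.7, 287.5]
ee_rot: [-179.9, -0.0, 90.0]
force: [-0.6, 0.5, 0.0]
gripper_width: 91.4
gripper_force: 0.0
```

```bash
python3 - <<'E'
from h import *
s=state();print(s["time_s"],s["ee_pos"],s["ee_rot"],s["qpos"])
k=calibration("wrist");R=np.array(k["R"]);print(-R.T@np.array(k["t"]).ravel(),R.round(3),k["mtx"])
save("wrist","w0")
for r in trace("wrist","wood_base"):
    l,t,w,h=r["bbox"];print(r["p"],r["bbox"],ray("wrist",l+w/2,t+h/2,16),ray("wrist",l,t+h/2,16),ray("wrist",l+w,t+h/2,16))
E
```

```text
2.3 [ 497.95539387 -424.72521973  287.53468525] [-1.79924160e+02 -1.64787426e-02  8.99600447e+01] [-4.14503476e+01  2.42468095e+01  7.20380079e+01 -3.80292458e-02
  8.37829635e+01 -4.14062625e+01]
[ 498.01818261 -347.979965    443.89219892] [[ 1.    -0.001 -0.001]
 [-0.    -0.962  0.273]
 [-0.001 -0.273 -0.962]] [[356.13448906   0.         276.23496514]
 [  0.         356.13448906 212.63910429]
 [  0.           0.           1.        ]]
0.92 [243.9, 133.9, 72.2, 75.7] [ 501.81340965 -418.5703179    16.        ] [ 458.11981531 -418.49519792   16.        ] [ 545.50108933 -418.64542772   16.        ]
```

View pics/w0.png

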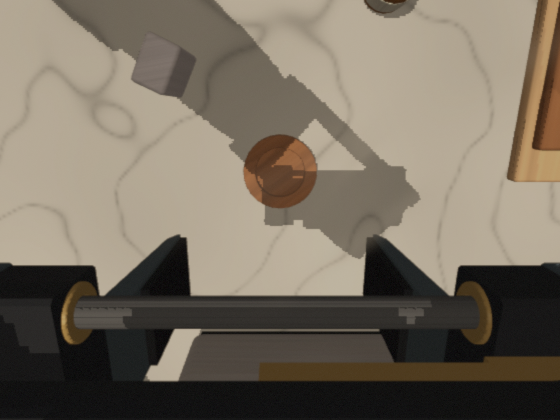

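The wrist view shows the base at about (280,171), clear of other things. I'll add a silhouette-centroid fit and go to the deep pot.

```bash
cat >> h.py <<'E'
from scipy.optimize import least_squares
PROF={"wood_base":[(45,0),(45,16)],"deep_pot":[(23,0),(33,6),(33,62)],"divided_pot":[(23,0),(33,6),(33,50)],"shallow_dish":[(23,0),(33,6),(33,38)],"pot_lid":[(23,0),(33,6),(33,9),(11,18),(11,40)]}
def poly(cam,n,x,y,z0):
    c=calibration(cam);a=np.linspace(0,2*np.pi,90)
    P=np.vstack([np.c_[x+r*np.cos(a),y+r*np.sin(a),0*a+z0+z] for r,z in PROF[n]])
    q=(np.array(c["R"])@P.T).T+np.array(c["t"]).ravel();q=q@np.array(c["mtx"]).T
    return cv2.convexHull((q[:,:2]/q[:,2:]).astype(np.float32))
def fit(cam,n,z0=0,near=None):
    out=[]
    for r in trace(cam,n):
        if r["p"]<.3: continue
        l,t,w,h=r["bbox"];M=cv2.moments(cv2.convexHull(np.argwhere(r["pixels"])[:,::-1].astype(np.float32)))
        obs=np.array([M["m10"]/M["m00"],M["m01"]/M["m00"]])
        def res(p):
            m=cv2.moments(poly(cam,n,*p,z0));return np.array([m["m10"],m["m01"]])/m["m00"]-obs
        p=least_squares(res,ray(cam,*obs,z0+20)[:2],diff_step=1e-4).x
        q=poly(cam,n,*p,z0);A=cv2.contourArea(q);out.append((n,round(r["p"],2),p.round(1),"area ratio %.2f"%(M["m00"]/A),obs.round(1)))
    return out
E
python3 - <<'E'
from h import *
grab_frame("wrist")
for o in fit("wrist","wood_base"):print(o)
grab_frame("top")
for n in PROF:
    for o in fit("top",n):print(o)
E
```

```text
('wood_base', 0.67, array([ 502.1, -419.1]), 'area ratio 0.95', array([280. , 170.8]))
('wood_base', 0.67, array([ 501. , -418.9]), 'area ratio 0.99', array([430.7, 221.2]))
('wood_base', 0.45, array([474.6, 149.3]), 'area ratio 0.54', array([229.4, 230.8]))
('deep_pot', 0.56, array([481.9,  13.2]), 'area ratio 0.92', array([277.4, 227.2]))
('deep_pot', 0.49, array([ 440.7, -161.8]), 'area ratio 1.20', array([341.4, 242.3]))
('shallow_dish', 0.8, array([659.1, -17.3]), 'area ratio 0.99', array([288.2, 165.3]))
('pot_lid', 0.94, array([474.4, 149.4]), 'area ratio 0.92', array([229.5, 230.9]))
('pot_lid', 0.82, array([361.6, 101.4]), 'area ratio 0.90', array([246.1, 271.1]))
```

send_rows --deltas '[[[0.096,-0.0036,0],[0,0,0]],[[0.096,-0.0036,0],[0,0,0]],[[0.096,-0.0036,0],[0,0,0]],[[0.096,-0.0036,0],[0,0,0]],[[0.096,-0.0036,0],[0,0,0]],[[0.096,-0.0036,0],[0,0,0]],[[0.096,-0.0036,0],[0,0,0]],[[0.096,-0.0036,0],[0,0,0]],[[0.096,-0.0036,0],[0,0,0]]]'

```text
time_s: 3.7
ee_pos: [482.4, 9.4, 288.3]
ee_rot: [179.9, 0.0, 90.0]
force: [0.8, 0.7, 0.3]
gripper_width: 91.2
gripper_force: 0.0
```

send_rows --deltas '[[[0,0,0],[0,0,0]],[[0,0,0],[0,0,0]],[[0,0,0],[0,0,0]],[[0,0,0],[0,0,0]]]'

```text
time_s: 4.1
ee_pos: [483.0, 6.3, 287.9]
ee_rot: [180.0, 0.0, 89.9]
force: [-0.9, -0.7, 0.1]
gripper_width: 91.0
gripper_force: 0.0
```

```bash
python3 - <<'E'
from h import *
s=state();print(s["time_s"],s["ee_pos"],s["ee_rot"])
save("wrist","w1")
for n in PROF:
    for o in fit("wrist",n):print(o)
E
```

```text
4.1 [482.96233537   6.27439363 287.90842077] [1.79996703e+02 2.34521069e-02 8.98810482e+01]
('deep_pot', 0.67, array([483.3,  13.5]), 'area ratio 0.98', array([276.7, 175.6]))
('divided_pot', 0.94, array([630.3, 182.2]), 'area ratio 0.26', array([419.5,  10.3]))
('shallow_dish', 0.69, array([660.3, -16.4]), 'area ratio 0.97', array([423.5, 196.6]))
('pot_lid', 0.86, array([474.9, 150.5]), 'area ratio 0.95', array([269.1,  48.9]))
('pot_lid', 0.67, array([362.2, 102.3]), 'area ratio 0.95', array([172.6,  94.3]))
```

View pics/w1.png

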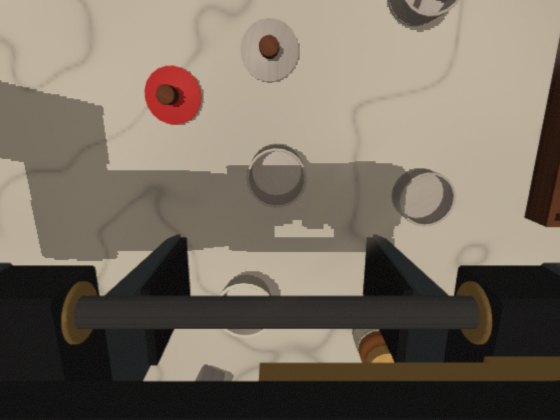

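Wrist view: deep pot at (277,175), steel lid at (269,49), red lid at (173,94), shallow dish at (423,197). I'll descend on the deep pot.

send_rows --deltas '[[[0.014,0,0.08],[0,0,0]],[[0,0,0.08],[0,0,0]],[[0,0,0.08],[0,0,0]],[[0,0,0.08],[0,0,0]],[[0,0,0.08],[0,0,0]],[[0,0,0.06],[0,0,0]],[[0,0,0.036],[0,0,0]],[[0,0,0],[0,0,0]],[[0,0,0],[0,0,0]],[[0,0,0],[0,0,0]]]'

```text
time_s: 5.4
ee_pos: [484.0, 14.5, 41.2]
ee_rot: [179.8, 0.0, 90.0]
force: [-0.9, 0.0, 0.1]
gripper_width: 91.8
gripper_force: 0.0
```

send_rows --deltas '[[[0,0,0],[0,0,0]],[[0,0,0],[0,0,0]],[[0,0,0],[0,0,0]],[[0,0,0],[0,0,0]],[[0,0,0],[0,0,0]],[[0,0,0],[0,0,0]],[[0,0,0],[0,0,0]],[[0,0,0],[0,0,0]]]' --grip 1 --grip_force 15

```text
time_s: 6.2
ee_pos: [483.0, 14.6, 40.4]
ee_rot: [180.0, 0.0, 90.0]
force: [-1.5, -0.0, 5.4]
gripper_width: 66.6
gripper_force: 15.0
```

send_rows --deltas '[[[0,0,-0.03],[0,0,0]],[[0,0,-0.06],[0,0,0]],[[0,0,-0.08],[0,0,0]],[[0,0,-0.08],[0,0,0]],[[0,0,-0.08],[0,0,0]],[[0,0,-0.08],[0,0,0]],[[0,0,-0.05],[0,0,0]],[[-0.03,0,0],[0,0,0]],[[-0.06,0,0],[0,0,0]]]'

```text
time_s: 7.1
ee_pos: [483.0, -29.7, 270.4]
ee_rot: [179.9, -0.0, 90.2]
force: [0.3, -0.8, -3.1]
gripper_width: 66.8
gripper_force: 15.0
```

send_rows --deltas '[[[-0.09,0.006,0],[0,0,0]],[[-0.09,0.006,0],[0,0,0]],[[-0.09,0.006,0],[0,0,0]],[[-0.09,0.006,0],[0,0,0]],[[-0.09,0.006,0],[0,0,0]],[[-0.09,0.006,0],[0,0,0]],[[-0.09,0.003,0],[0,0,0]],[[-0.09,0,0],[0,0,0]],[[-0.05,0,0],[0,0,0]],[[0,0,0],[0,0,0]]]'

```text
time_s: 8.1
ee_pos: [501.5, -418.8, 267.8]
ee_rot: [-179.9, -0.0, 89.8]
force: [-0.3, 0.6, -2.1]
gripper_width: 66.8
gripper_force: 15.0
```

send_rows --deltas '[[[0,0,0],[0,0,0]],[[0,0,0],[0,0,0]],[[0,0,0],[0,0,0]],[[0,0,0],[0,0,0]]]'

```text
time_s: 8.5
ee_pos: [502.6, -414.4, 270.4]
ee_rot: [180.0, 0.0, 90.1]
force: [-0.7, -1.1, -2.0]
gripper_width: 67.0
gripper_force: 15.0
```

```bash
python3 - <<'E'
from h import *
s=state();print(s["time_s"],s["ee_pos"],s["ee_rot"])
save("wrist","w2")
for n in ("wood_base","deep_pot"):
    for o in fit("wrist",n,0 if n=="wood_base" else s["ee_pos"][2]-40.2):print(o)
E
```

```text
8.5 [ 502.57178661 -414.40589495  270.35703907] [1.79982013e+02 1.12130750e-02 9.00751089e+01]
('wood_base', 0.84, array([ 501.8, -413.1]), 'area ratio 0.82', array([275.6, 176.7]))
('wood_base', 0.71, array([ 503.4, -554.8]), 'area ratio 5.01', array([276.9, 284.9]))
('deep_pot', 0.61, array([ 502.5, -415.2]), 'area ratio 0.94', array([276.7, 284.4]))
```

View pics/w2.png

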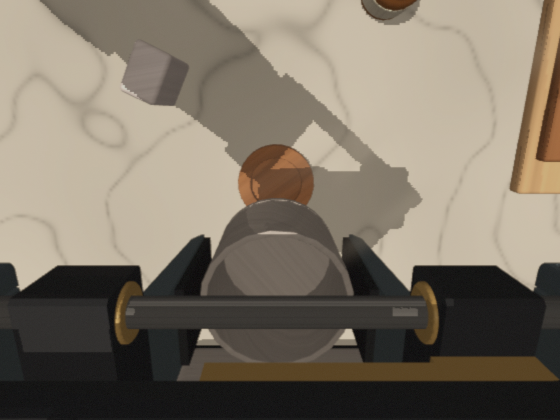

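Wrist view: the held pot hangs upright at (277,285) and the base shows behind it at (276,180). I'll shift 4 mm in -y and lower it.

send_rows --deltas '[[[-0.0076,-0.0008,0.05],[0,0,0]],[[0,0,0.08],[0,0,0]],[[0,0,0.08],[0,0,0]],[[0,0,0.08],[0,0,0]],[[0,0,0.06],[0,0,0]],[[0,0,0.04],[0,0,0]],[[0,0,0],[0,0,0]],[[0,0,0],[0,0,0]],[[0,0,0],[0,0,0]]]'

```text
time_s: 9.55
ee_pos: [503.0, -420.1, 76.9]
ee_rot: [179.8, 0.1, 90.0]
force: [0.1, -0.7, -2.0]
gripper_width: 66.9
gripper_force: 15.0
```

```bash
python3 - <<'E'
from h import *
s=state();print(s["time_s"],s["ee_pos"],s["ee_rot"])
save("wrist","w3");grab_frame("top")
z=s["ee_pos"][2]-40.2
for c in("top","wrist"):
  for n in ("wood_base","deep_pot"):
    for o in fit(c,n,0 if n=="wood_base" else z):print(c,o)
E
```

```text
9.55 [ 502.9600196  -420.05325483   76.89742807] [1.79842783e+02 1.39030289e-01 9.00050156e+01]
top ('wood_base', 0.85, array([ 498.3, -403.5]), 'area ratio 0.54', array([425.2, 222.1]))
wrist ('wood_base', 0.86, array([ 500.6, -406.4]), 'area ratio 0.66', array([273.6, 211.3]))
wrist ('deep_pot', 0.88, array([ 502.2, -419.1]), 'area ratio 0.94', array([276.7, 284.4]))
```

View pics/w3.png

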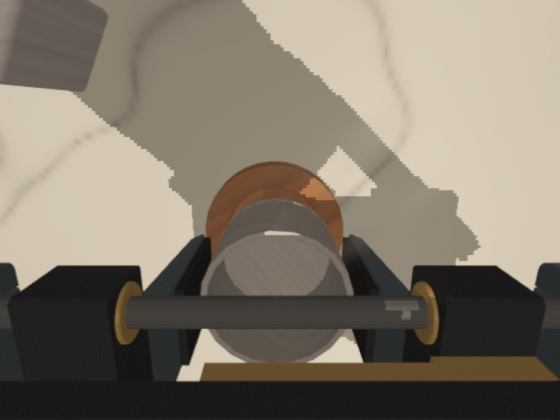

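```bash
python3 - <<'E'
from h import *
s=state();print(s["ee_pos"]);print(ray("wrist",275,162,16)-[0,45,0],ray("wrist",206,226,16)+[45,0,0],ray("wrist",343,226,16)-[45,0,0])
print(ray("wrist",275,186.5,16)-[0,30,0])
E
```

```text
[ 502.15970685 -419.45365725   75.73318639]
[ 501.30187722 -417.2615982    16.        ] [ 502.27721947 -413.02261254   16.        ] [ 499.62532568 -413.06041094   16.        ]
[ 501.28642937 -417.38856207   16.        ]
```

send_rows --deltas '[[[0.0022,-0.0018,0],[0,0,0]],[[0,0,0.02],[0,0,0]],[[0,0,0.01],[0,0,0]],[[0,0,0.01],[0,0,0]],[[0,0,0.006],[0,0,0]],[[0,0,0],[0,0,0]],[[0,0,0],[0,0,0]],[[0,0,0],[0,0,0]]]'

```text
time_s: 10.65
ee_pos: [501.2, -418.3, 52.2]
ee_rot: [180.0, 0.0, 90.0]
force: [-0.9, -1.0, -2.7]
gripper_width: 66.8
gripper_force: 15.0
```

send_rows --deltas '[[[0,0,0.004],[0,0,0]],[[0,0,0.001],[0,0,0]],[[0,0,0],[0,0,0]],[[0,0,0],[0,0,0]]]'

```text
time_s: 11.05
ee_pos: [501.4, -418.5, 50.4]
ee_rot: [179.9, 0.1, 90.0]
force: [-0.1, 0.5, 6.3]
gripper_width: 67.2
gripper_force: 15.0
```

Contact at the seated height. I'll release and rise.

send_rows --deltas '[[[0,0,0],[0,0,0]],[[0,0,0],[0,0,0]],[[0,0,0],[0,0,0]],[[0,0,0],[0,0,0]],[[0,0,0],[0,0,0]],[[0,0,0],[0,0,0]]]' --grip 0

```text
time_s: 11.65
ee_pos: [501.0, -418.1, 49.4]
ee_rot: [-180.0, -0.0, 90.0]
force: [0.2, -1.0, 0.5]
gripper_width: 91.3
gripper_force: 0.0
```

send_rows --deltas '[[[0,0,-0.03],[0,0,0]],[[0,0,-0.06],[0,0,0]],[[0,0,-0.09],[0,0,0]],[[0,0,-0.09],[0,0,0]],[[0,0,-0.09],[0,0,0]],[[0,0,-0.09],[0,0,0]],[[0,0,-0.02],[0,0,0]],[[0,0,0],[0,0,0]],[[0,0,0],[0,0,0]],[[0,0,0],[0,0,0]]]'

```text
time_s: 12.65
ee_pos: [500.3, -417.5, 281.9]
ee_rot: [-179.8, -0.2, 90.0]
force: [-0.2, 0.3, -0.6]
gripper_width: 91.0
gripper_force: 0.0
```

```bash
python3 - <<'E'
from h import *
s=state();print(s["time_s"],s["ee_pos"],s["ee_rot"])
im=save("wrist","w4");cv2.imwrite("pics/w4c.png",cv2.resize(im[100:260,180:380,::-1],None,fx=3,fy=3))
for n in ("wood_base","deep_pot"):
    for o in fit("wrist",n,0 if n=="wood_base" else 10):print(o)
E
```

```text
12.65 [ 500.33984369 -417.53073073  281.87222507] [-1.79799577e+02 -1.68348665e-01  9.00024689e+01]
('wood_base', 0.86, array([ 502.6, -410.7]), 'area ratio 0.76', array([278.7, 171.2]))
('wood_base', 0.31, array([ 501.8, -430.4]), 'area ratio 0.75', array([278. , 187.1]))
('deep_pot', 0.56, array([ 502.2, -420.7]), 'area ratio 0.99', array([278.2, 187.2]))
```

View pics/w4c.png

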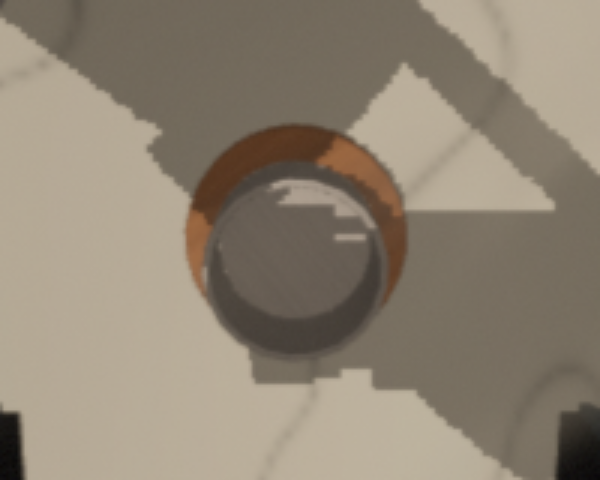

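The deep pot stands concentric in the base (rim centred at 296, base at 297 in the crop). Next is the divided pot.

send_rows --deltas '[[[0.05,0.02,0],[0,0,0]],[[0.095,0.02,0],[0,0,0]],[[0.095,0.02,0],[0,0,0]],[[0.095,0.02,0],[0,0,0]],[[0.095,0.02,0],[0,0,0]],[[0.095,0.02,0],[0,0,0]],[[0.095,0.02,0],[0,0,0]],[[0.095,0.02,0],[0,0,0]],[[0.095,0.02,0],[0,0,0]],[[0.095,0.02,0],[0,0,0]]]'

```text
time_s: 13.8
ee_pos: [601.0, 36.3, 283.8]
ee_rot: [-180.0, 0.0, 90.0]
force: [1.5, -0.6, 0.0]
gripper_width: 90.8
gripper_force: 0.0
```

send_rows --deltas '[[[0.09,0.02,0],[0,0,0]],[[0.09,0.02,0],[0,0,0]],[[0.09,0.02,0],[0,0,0]],[[0.05,0,0],[0,0,0]],[[0,0,0],[0,0,0]],[[0,0,0],[0,0,0]],[[0,0,0],[0,0,0]],[[0,0,0],[0,0,0]]]'

```text
time_s: 14.6
ee_pos: [631.1, 192.9, 284.5]
ee_rot: [180.0, 0.0, 89.9]
force: [0.1, -0.7, 0.4]
gripper_width: 90.8
gripper_force: 0.0
```

```bash
python3 - <<'E'
from h import *
s=state();print(s["time_s"],s["ee_pos"],s["ee_rot"])
save("wrist","w5")
for n in ("divided_pot","shallow_dish"):
    for o in fit("wrist",n):print(o)
E
```

```text
14.6 [631.08086696 192.94216547 284.54248319] [1.79995961e+02 2.47559050e-02 8.99007532e+01]
('divided_pot', 0.91, array([637.2, 208. ]), 'area ratio 0.94', array([281.7, 167.9]))
('shallow_dish', 0.58, array([662.1, -31.7]), 'area ratio 0.53', array([299.3, 342.1]))
```

View pics/w5.png

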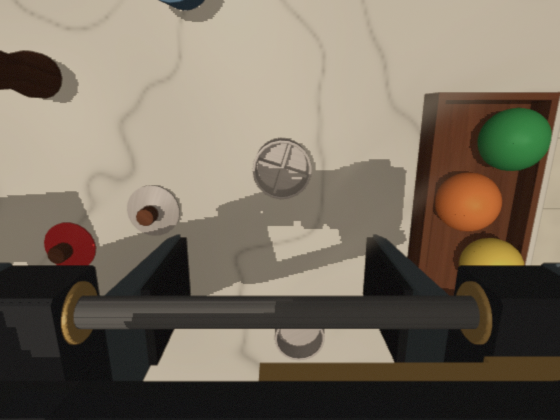

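Divided pot at (282,168), with nothing within finger reach (tray edge at column 425).

send_rows --deltas '[[[0.031,0.012,0.03],[0,0,0]],[[0,0,0.08],[0,0,0]],[[0,0,0.09],[0,0,0]],[[0,0,0.09],[0,0,0]],[[0,0,0.09],[0,0,0]],[[0,0,0.08],[0,0,0]],[[0,0,0.05],[0,0,0]],[[0,0,0],[0,0,0]],[[0,0,0],[0,0,0]],[[0,0,0],[0,0,0]]]'

```text
time_s: 15.75
ee_pos: [638.4, 210.6, 31.2]
ee_rot: [179.8, -0.1, 90.0]
force: [0.4, -0.6, 0.5]
gripper_width: 91.4
gripper_force: 0.0
```

send_rows --deltas '[[[0,0,0],[0,0,0]],[[0,0,0],[0,0,0]],[[0,0,0],[0,0,0]],[[0,0,0],[0,0,0]],[[0,0,0],[0,0,0]],[[0,0,0],[0,0,0]],[[0,0,0],[0,0,0]],[[0,0,0],[0,0,0]]]' --grip 1

```text
time_s: 16.55
ee_pos: [637.3, 210.0, 30.3]
ee_rot: [179.9, -0.0, 90.0]
force: [-0.9, -0.6, 6.7]
gripper_width: 67.3
gripper_force: 15.0
```

```bash
python3 - <<'E'
from h import *
s=state();print(s["time_s"],s["ee_pos"],s["ee_rot"])
grab_frame("wrist")
for o in fit("wrist","divided_pot"):print(o)
print(state()["ee_pos"])
E
```

```text
16.55 [637.32137309 209.95061244  30.28281949] [ 1.79946486e+02 -1.36526883e-02  8.99975624e+01]
('divided_pot', 0.65, array([637.3, 208.2]), 'area ratio 0.95', array([276.6, 286.8]))
[637.32181299 209.93305954  30.27485154]
```

send_rows --deltas '[[[0,0,-0.03],[0,0,0]],[[0,0,-0.07],[0,0,0]],[[0,0,-0.09],[0,0,0]],[[0,0,-0.09],[0,0,0]],[[0,0,-0.09],[0,0,0]],[[0,0,-0.08],[0,0,0]],[[0,0,-0.05],[0,0,0]],[[-0.03,-0.01,0],[0,0,0]],[[-0.06,-0.02,0],[0,0,0]],[[-0.09,-0.02,0],[0,0,0]]]'

```text
time_s: 17.65
ee_pos: [610.5, 119.5, 277.2]
ee_rot: [-179.8, 0.0, 90.2]
force: [0.1, -0.6, -1.9]
gripper_width: 66.9
gripper_force: 15.0
```

send_rows --deltas '[[[-0.09,-0.02,0],[0,0,0]],[[-0.09,-0.02,0],[0,0,0]],[[-0.09,-0.02,0],[0,0,0]],[[-0.09,-0.02,0],[0,0,0]],[[-0.09,-0.02,0],[0,0,0]],[[-0.09,-0.02,0],[0,0,0]],[[-0.09,-0.02,0],[0,0,0]],[[-0.09,-0.02,0],[0,0,0]],[[-0.09,-0.02,0],[0,0,0]],[[-0.09,-0.02,0],[0,0,0]]]'

```text
time_s: 18.65
ee_pos: [509.5, -331.7, 277.5]
ee_rot: [-179.8, -0.1, 90.0]
force: [0.8, 0.1, -1.1]
gripper_width: 66.9
gripper_force: 15.0
```

send_rows --deltas '[[[-0.09,-0.02,0],[0,0,0]],[[-0.06,0,0],[0,0,0]],[[-0.02,0,0],[0,0,0]],[[0,0,0],[0,0,0]],[[0,0,0],[0,0,0]],[[0,0,0],[0,0,0]],[[0,0,0],[0,0,0]]]'

```text
time_s: 19.35
ee_pos: [502.3, -413.7, 279.8]
ee_rot: [180.0, -0.0, 90.1]
force: [-0.2, -0.6, -2.0]
gripper_width: 66.9
gripper_force: 15.0
```

```bash
python3 - <<'E'
from h import *
s=state();print(s["time_s"],s["ee_pos"],s["ee_rot"])
grab_frame("wrist")
for n,z in (("deep_pot",10),("divided_pot",s["ee_pos"][2]-30.2)):
    for o in fit("wrist",n,z):print(o)
E
```

```text
19.35 [ 502.32084581 -413.73000922  279.76576459] [ 1.79991552e+02 -4.25111502e-03  9.00982979e+01]
('deep_pot', 0.57, array([ 501.4, -414.6]), 'area ratio 0.79', array([275.4, 185.2]))
```

send_rows --deltas '[[[-0.0074,-0.002,0.03],[0,0,0]],[[0,0,0.07],[0,0,0]],[[0,0,0.08],[0,0,0]],[[0,0,0.08],[0,0,0]],[[0,0,0.05],[0,0,0]],[[0,0,0.026],[0,0,0]],[[0,0,0],[0,0,0]],[[0,0,0],[0,0,0]],[[0,0,0],[0,0,0]]]'

```text
time_s: 20.4
ee_pos: [502.1, -419.7, 113.6]
ee_rot: [179.8, 0.2, 90.0]
force: [0.2, 0.3, -0.0]
gripper_width: 67.2
gripper_force: 15.0
```

```bash
python3 - <<'E'
from h import *
s=state();print(s["time_s"],s["ee_pos"],s["ee_rot"])
im=save("wrist","w6");z=s["ee_pos"][2]-30.2
d=im[:,:,::-1].copy()
for n,zz,x,y,c in(("deep_pot",10,501.2,-419.1,(0,255,0)),("wood_base",0,501.2,-419.1,(0,255,255)),("divided_pot",z,s["ee_pos"][0],s["ee_pos"][1]-1.7,(0,0,255))):
    cv2.polylines(d,[np.round(poly("wrist",n,x,y,zz)).astype(int)],True,c,1)
cv2.imwrite("pics/w6c.png",cv2.resize(d[120:390,150:410],None,fx=2.2,fy=2.2))
for o in fit("wrist","divided_pot",z):print(o)
E
```

```text
20.4 [ 502.0935456  -419.66275355  113.59668688] [1.79826481e+02 1.53000481e-01 9.00066299e+01]
('divided_pot', 0.96, array([ 501.8, -421. ]), 'area ratio 0.94', array([276.7, 286.9]))
```

View pics/w6c.png

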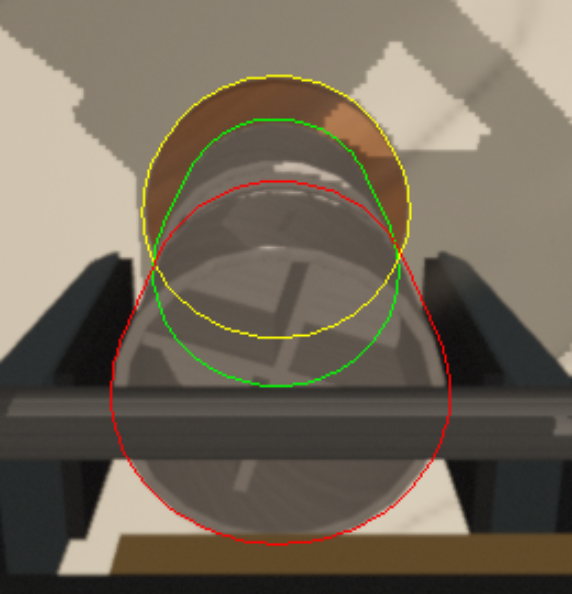

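Overlay check: the predicted base outline (yellow) matches the picture, and the held pot is centred sideways on the deep pot. I'll let it settle and read again.

send_rows --deltas '[[[0,0,0.01],[0,0,0]],[[0,0,0],[0,0,0]],[[0,0,0],[0,0,0]],[[0,0,0],[0,0,0]],[[0,0,0],[0,0,0]],[[0,0,0],[0,0,0]]]'

```text
time_s: 21.1
ee_pos: [501.1, -418.9, 106.5]
ee_rot: [180.0, 0.0, 90.0]
force: [0.7, -1.2, -1.0]
gripper_width: 66.8
gripper_force: 15.0
```

send_rows --deltas '[[[0.0018,0,0],[0,0,0]],[[0,0,0.008],[0,0,0]],[[0,0,0.006],[0,0,0]],[[0,0,0.004],[0,0,0]],[[0,0,0],[0,0,0]],[[0,0,0],[0,0,0]],[[0,0,0],[0,0,0]]]'

```text
time_s: 21.8
ee_pos: [501.1, -418.0, 97.6]
ee_rot: [180.0, 0.0, 90.0]
force: [0.0, -0.0, -1.2]
gripper_width: 66.9
gripper_force: 15.0
```

No contact yet, and the foot is inside the mouth. I'll lower the last bit.

send_rows --deltas '[[[0,0,0.002],[0,0,0]],[[0,0,0.001],[0,0,0]],[[0,0,0],[0,0,0]],[[0,0,0],[0,0,0]]]'

```text
time_s: 22.2
ee_pos: [501.1, -418.1, 96.3]
ee_rot: [180.0, 0.0, 90.0]
force: [0.2, -0.6, 0.8]
gripper_width: 66.8
gripper_force: 15.0
```

send_rows --deltas '[[[0,0,0.001],[0,0,0]],[[0,0,0],[0,0,0]],[[0,0,0],[0,0,0]]]'

```text
time_s: 22.5
ee_pos: [501.1, -418.1, 96.2]
ee_rot: [180.0, 0.0, 90.0]
force: [-1.1, 1.1, 5.1]
gripper_width: 67.0
gripper_force: 15.0
```

send_rows --deltas '[[[0,0,0],[0,0,0]],[[0,0,0],[0,0,0]],[[0,0,0],[0,0,0]],[[0,0,0],[0,0,0]],[[0,0,0],[0,0,0]],[[0,0,0],[0,0,0]]]' --grip 0

```text
time_s: 23.1
ee_pos: [501.0, -418.0, 95.3]
ee_rot: [-180.0, -0.0, 90.0]
force: [1.0, 0.3, -0.3]
gripper_width: 91.1
gripper_force: 0.0
```

send_rows --deltas '[[[0,0,-0.03],[0,0,0]],[[0,0,-0.06],[0,0,0]],[[0,0,-0.09],[0,0,0]],[[0,0,-0.09],[0,0,0]],[[0,0,-0.07],[0,0,0]],[[0,0,-0.03],[0,0,0]],[[0,0,0],[0,0,0]],[[0,0,0],[0,0,0]],[[0,0,0],[0,0,0]],[[0,0,0],[0,0,0]]]'

```text
time_s: 24.1
ee_pos: [500.6, -417.6, 278.6]
ee_rot: [-179.9, -0.1, 90.0]
force: [0.2, 0.3, 0.1]
gripper_width: 91.6
gripper_force: 0.0
```

```bash
python3 - <<'E'
from h import *
s=state();print(s["time_s"],s["ee_pos"],s["ee_rot"])
im=save("wrist","w7");d=im[:,:,::-1].copy()
for n,zz,c in(("divided_pot",66,(0,0,255)),("deep_pot",10,(0,255,0)),("wood_base",0,(0,255,255))):
    cv2.polylines(d,[np.round(poly("wrist",n,501.2,-419.1,zz)).astype(int)],True,c,1)
cv2.imwrite("pics/w7c.png",cv2.resize(np.hstack([im[100:270,190:360,::-1],d[100:270,190:360]]),None,fx=2.3,fy=2.3))
for o in fit("wrist","divided_pot",66)+fit("wrist","deep_pot",10)+fit("wrist","wood_base"):print(o)
E
```

```text
24.1 [ 500.5702018  -417.55552672  278.61294204] [-1.79858645e+02 -1.20102170e-01  8.99980266e+01]
('divided_pot', 0.65, array([ 501.6, -421.2]), 'area ratio 0.97', array([277.5, 198.2]))
('deep_pot', 0.51, array([ 502.4, -392.1]), 'area ratio 0.14', array([278.1, 161.9]))
('wood_base', 0.63, array([ 503.2, -407.7]), 'area ratio 0.65', array([278.5, 168.5]))
```

View pics/w7c.png

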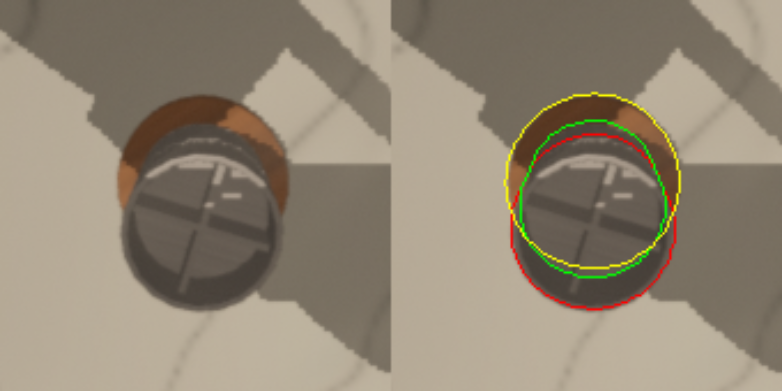

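The divided pot is seated concentric: its rim lines up with the predicted red outline, and contact came at the seated height. Next is the shallow dish.

send_rows --deltas '[[[0.04,0.016,0],[0,0,0]],[[0.08,0.032,0],[0,0,0]],[[0.08,0.032,0],[0,0,0]],[[0.08,0.032,0],[0,0,0]],[[0.08,0.032,0],[0,0,0]],[[0.08,0.032,0],[0,0,0]],[[0.08,0.032,0],[0,0,0]],[[0.08,0.032,0],[0,0,0]],[[0.08,0.032,0],[0,0,0]],[[0.08,0.032,0],[0,0,0]]]'

```text
time_s: 25.3
ee_pos: [653.5, -36.2, 280.4]
ee_rot: [180.0, 0.0, 90.0]
force: [0.3, -0.4, -0.5]
gripper_width: 91.5
gripper_force: 0.0
```

send_rows --deltas '[[[0.03,0.014,0],[0,0,0]],[[0,0,0],[0,0,0]],[[0,0,0],[0,0,0]],[[0,0,0],[0,0,0]],[[0,0,0],[0,0,0]],[[0,0,0],[0,0,0]],[[0,0,0],[0,0,0]]]'

```text
time_s: 26.0
ee_pos: [659.8, -23.7, 280.6]
ee_rot: [180.0, 0.0, 89.9]
force: [-0.4, -0.1, -0.5]
gripper_width: 91.1
gripper_force: 0.0
```

```bash
python3 - <<'E'
from h import *
s=state();print(s["time_s"],s["ee_pos"],s["ee_rot"])
grab_frame("wrist")
for n in ("shallow_dish","pot_lid","deep_pot"):
    for o in fit("wrist",n):print(o)
E
```

```text
26.0 [659.84555974 -23.72741832 280.63502293] [1.79986874e+02 8.81211123e-03 8.99384965e+01]
('shallow_dish', 0.93, array([661. , -16.7]), 'area ratio 0.94', array([277.3, 174.1]))
('pot_lid', 0.93, array([370.6, 100. ]), 'area ratio 0.70', array([18.3, 67.7]))
('pot_lid', 0.75, array([475.4, 144.6]), 'area ratio 0.83', array([106.7,  23.6]))
('pot_lid', 0.73, array([ 609.6, -264.9]), 'area ratio 0.94', array([240.5, 347.2]))
```

send_rows --deltas '[[[0.014,0.002,0.03],[0,0,0]],[[0,0,0.08],[0,0,0]],[[0,0,0.09],[0,0,0]],[[0,0,0.09],[0,0,0]],[[0,0,0.09],[0,0,0]],[[0,0,0.08],[0,0,0]],[[0,0,0.05],[0,0,0]],[[0,0,0.003],[0,0,0]],[[0,0,0],[0,0,0]],[[0,0,0],[0,0,0]]]'

```text
time_s: 27.2
ee_pos: [662.6, -16.0, 26.0]
ee_rot: [179.8, 0.0, 90.0]
force: [0.9, 0.8, -0.0]
gripper_width: 91.4
gripper_force: 0.0
```

send_rows --deltas '[[[0,0,0],[0,0,0]],[[0,0,0],[0,0,0]],[[0,0,0],[0,0,0]],[[0,0,0],[0,0,0]],[[0,0,0],[0,0,0]],[[0,0,0],[0,0,0]],[[0,0,0],[0,0,0]],[[0,0,0],[0,0,0]]]' --grip 1

```text
time_s: 28.0
ee_pos: [661.3, -16.0, 24.7]
ee_rot: [180.0, 0.0, 90.0]
force: [-0.8, -0.3, 5.5]
gripper_width: 65.7
gripper_force: 15.0
```

```bash
python3 - <<'E'
from h import *
s=state();print(s["time_s"],s["ee_pos"],s["ee_rot"])
grab_frame("wrist")
for o in fit("wrist","shallow_dish"):print(o)
E
```

```text
28.0 [661.25786786 -15.98715627  24.66801836] [1.79958830e+02 7.26146269e-03 8.99959469e+01]
('shallow_dish', 0.84, array([661.1, -16.4]), 'area ratio 0.97', array([276.4, 280.2]))
```

send_rows --deltas '[[[0,0,-0.03],[0,0,0]],[[0,0,-0.07],[0,0,0]],[[0,0,-0.09],[0,0,0]],[[0,0,-0.09],[0,0,0]],[[0,0,-0.09],[0,0,0]],[[0,0,-0.08],[0,0,0]],[[0,0,-0.06],[0,0,0]],[[-0.02,-0.01,0],[0,0,0]],[[-0.06,-0.024,0],[0,0,0]],[[-0.08,-0.032,0],[0,0,0]]]'

```text
time_s: 29.1
ee_pos: [627.2, -95.7, 277.7]
ee_rot: [-179.9, -0.0, 90.2]
force: [-0.2, 0.2, -1.6]
gripper_width: 65.9
gripper_force: 15.0
```

send_rows --deltas '[[[-0.08,-0.032,0],[0,0,0]],[[-0.08,-0.032,0],[0,0,0]],[[-0.08,-0.032,0],[0,0,0]],[[-0.08,-0.032,0],[0,0,0]],[[-0.08,-0.032,0],[0,0,0]],[[-0.08,-0.032,0],[0,0,0]],[[-0.08,-0.032,0],[0,0,0]],[[-0.06,-0.024,0],[0,0,0]],[[-0.027,-0.006,0],[0,0,0]]]'

```text
time_s: 30.0
ee_pos: [498.5, -422.0, 277.4]
ee_rot: [-179.8, -0.0, 89.8]
force: [-0.5, 0.9, -1.0]
gripper_width: 66.1
gripper_force: 15.0
```

send_rows --deltas '[[[0,0,0],[0,0,0]],[[0,0,0],[0,0,0]],[[0,0,0],[0,0,0]],[[0,0,0],[0,0,0]],[[0,0,0],[0,0,0]],[[0,0,0],[0,0,0]],[[0,0,0],[0,0,0]]]'

```text
time_s: 30.7
ee_pos: [501.2, -419.1, 279.1]
ee_rot: [180.0, 0.0, 90.0]
force: [-0.0, -0.5, -0.9]
gripper_width: 65.6
gripper_force: 15.0
```

send_rows --deltas '[[[0,0,0.03],[0,0,0]],[[0,0,0.06],[0,0,0]],[[0,0,0.08],[0,0,0]],[[0,0,0.06],[0,0,0]],[[0,0,0.03],[0,0,0]],[[0,0,0.006],[0,0,0]],[[0,0,0],[0,0,0]],[[0,0,0],[0,0,0]],[[0,0,0],[0,0,0]],[[0,0,0],[0,0,0]]]'

```text
time_s: 31.7
ee_pos: [501.4, -419.8, 147.1]
ee_rot: [179.9, 0.1, 90.0]
force: [0.1, -0.3, -1.0]
gripper_width: 66.2
gripper_force: 15.0
```

send_rows --deltas '[[[0,0,0],[0,0,0]],[[0,0,0],[0,0,0]],[[0,0,0],[0,0,0]],[[0,0,0],[0,0,0]],[[0,0,0],[0,0,0]],[[0,0,0],[0,0,0]],[[0,0,0],[0,0,0]]]'

```text
time_s: 32.4
ee_pos: [501.0, -419.5, 146.0]
ee_rot: [180.0, 0.0, 90.0]
force: [0.2, 0.2, -0.7]
gripper_width: 65.6
gripper_force: 15.0
```

```bash
python3 - <<'E'
from h import *
s=state();print(s["time_s"],s["ee_pos"],s["ee_rot"])
im=save("wrist","w8");cv2.imwrite("pics/w8c.png",cv2.resize(im[120:390,150:410,::-1],None,fx=2.2,fy=2.2))
for o in fit("wrist","shallow_dish",s["ee_pos"][2]-24.7):print(o)
E
```

```text
32.4 [ 501.02683192 -419.4603747   145.97512899] [1.79999434e+02 6.30923322e-03 8.99991671e+01]
('shallow_dish', 0.81, array([ 501., -420.]), 'area ratio 0.96', array([276.6, 280.4]))
```

View pics/w8c.png

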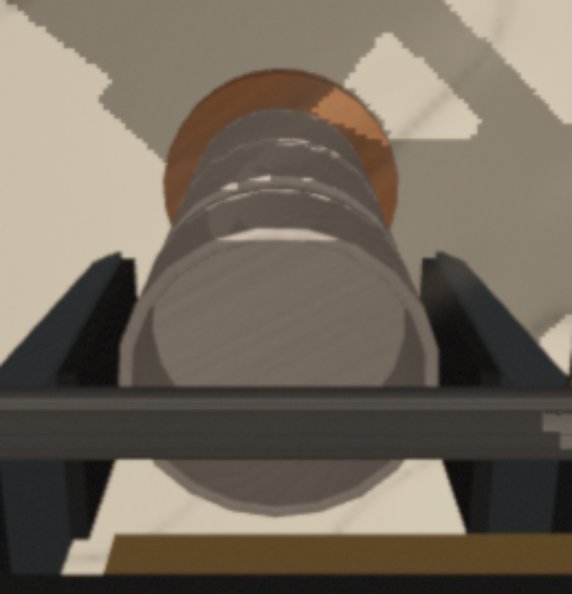

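The stack is straight under the dish. I'll lower it.

send_rows --deltas '[[[0,0,0.008],[0,0,0]],[[0,0,0.006],[0,0,0]],[[0,0,0.004],[0,0,0]],[[0,0,0.003],[0,0,0]],[[0,0,0],[0,0,0]],[[0,0,0],[0,0,0]],[[0,0,0],[0,0,0]]]'

```text
time_s: 33.2
ee_pos: [501.1, -419.5, 135.6]
ee_rot: [180.0, 0.0, 90.0]
force: [0.1, -0.4, -1.1]
gripper_width: 66.0
gripper_force: 15.0
```

send_rows --deltas '[[[0,0,0.001],[0,0,0]],[[0,0,0],[0,0,0]],[[0,0,0],[0,0,0]],[[0,0,0],[0,0,0]]]'

```text
time_s: 33.6
ee_pos: [501.1, -419.4, 135.0]
ee_rot: [180.0, 0.0, 90.0]
force: [-1.1, -0.1, -0.6]
gripper_width: 66.2
gripper_force: 15.0
```

send_rows --deltas '[[[0,0,0.001],[0,0,0]],[[0,0,0.001],[0,0,0]],[[0,0,0],[0,0,0]],[[0,0,0],[0,0,0]]]'

```text
time_s: 34.0
ee_pos: [501.2, -419.5, 134.7]
ee_rot: [180.0, 0.0, 90.0]
force: [-1.2, 0.2, 5.0]
gripper_width: 65.8
gripper_force: 15.0
```

send_rows --deltas '[[[0,0,0],[0,0,0]],[[0,0,0],[0,0,0]],[[0,0,0],[0,0,0]],[[0,0,0],[0,0,0]],[[0,0,0],[0,0,0]],[[0,0,0],[0,0,0]]]' --grip 0

```text
time_s: 34.6
ee_pos: [501.1, -419.4, 133.9]
ee_rot: [-180.0, 0.0, 90.0]
force: [-0.1, 0.1, 0.5]
gripper_width: 91.5
gripper_force: 0.0
```

send_rows --deltas '[[[0,0,-0.03],[0,0,0]],[[0,0,-0.06],[0,0,0]],[[0,0,-0.09],[0,0,0]],[[0,0,-0.08],[0,0,0]],[[0,0,-0.04],[0,0,0]],[[0,0,0],[0,0,0]],[[0,0,0],[0,0,0]],[[0,0,0],[0,0,0]],[[0,0,0],[0,0,0]],[[0,0,0],[0,0,0]]]'

```text
time_s: 35.6
ee_pos: [500.7, -419.2, 282.6]
ee_rot: [-179.9, -0.1, 90.0]
force: [0.1, 0.3, -0.1]
gripper_width: 91.2
gripper_force: 0.0
```

```bash
python3 - <<'E'
from h import *
s=state();print(s["time_s"],s["ee_pos"],s["ee_rot"])
im=save("wrist","w9");cv2.imwrite("pics/w9c.png",cv2.resize(im[100:300,170:380,::-1],None,fx=2.5,fy=2.5))
for o in fit("wrist","shallow_dish",110):print(o)
E
```

```text
35.6 [ 500.73941132 -419.16267347  282.55451519] [-1.79892199e+02 -8.96230596e-02  9.00007493e+01]
('shallow_dish', 0.72, array([ 501.3, -420.8]), 'area ratio 0.96', array([277. , 204.1]))
```

View pics/w9c.png

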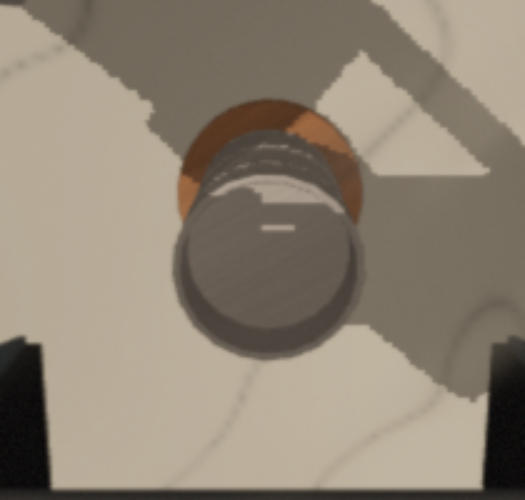

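The dish sits square on the stack. Now the steel lid, about (475,150); the red one is at about (362,102).

send_rows --deltas '[[[0.04,-0.004,0],[0,0,0]],[[0.08,-0.004,0],[0,0,0]],[[0.095,-0.004,0],[0,0,0]],[[0.095,-0.004,0],[0,0,0]],[[0.095,-0.004,0],[0,0,0]],[[0.095,-0.004,0],[0,0,0]],[[0.095,-0.004,0],[0,0,0]],[[0.095,-0.004,0],[0,0,0]],[[0.095,-0.004,0],[0,0,0]],[[0.095,-0.004,0],[0,0,0]]]'

```text
time_s: 36.7
ee_pos: [480.6, 22.4, 284.1]
ee_rot: [180.0, 0.0, 90.0]
force: [0.7, 0.6, 0.2]
gripper_width: 91.2
gripper_force: 0.0
```

send_rows --deltas '[[[0.095,-0.004,0],[0,0,0]],[[0.095,-0.004,0],[0,0,0]],[[0.05,-0.004,0],[0,0,0]],[[0,0,0],[0,0,0]],[[0,0,0],[0,0,0]],[[0,0,0],[0,0,0]],[[0,0,0],[0,0,0]],[[0,0,0],[0,0,0]],[[0,0,0],[0,0,0]]]'

```text
time_s: 37.6
ee_pos: [475.2, 139.9, 284.0]
ee_rot: [180.0, 0.0, 89.9]
force: [0.1, 0.3, 0.1]
gripper_width: 90.8
gripper_force: 0.0
```

```bash
python3 - <<'E'
from h import *
s=state();print(s["time_s"],s["ee_pos"],s["ee_rot"])
im=save("wrist","w10");cv2.imwrite("pics/w10c.png",cv2.resize(im[100:300,100:380,::-1],None,fx=2.5,fy=2.5))
for o in fit("wrist","pot_lid"):print(o)
E
```

```text
37.6 [475.15217249 139.87120671 283.97608794] [1.79991813e+02 5.66341930e-03 8.99248765e+01]
('pot_lid', 0.96, array([475.4, 150. ]), 'area ratio 0.97', array([276.5, 167.8]))
('pot_lid', 0.94, array([362.9, 101.2]), 'area ratio 0.96', array([187.1, 206.6]))
```

View pics/w10c.png

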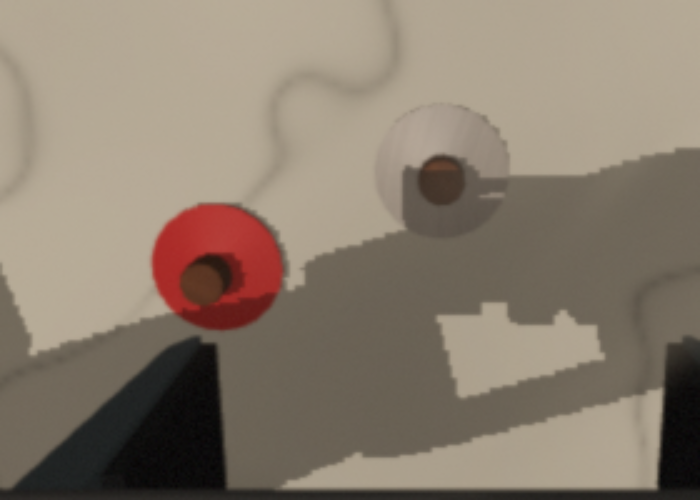

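Two lids show: steel at (277,168) and red at (187,207). The steel one fits the description, so I'll descend on its knob.

send_rows --deltas '[[[0.021,0.0005,0.03],[0,0,0]],[[0,0,0.08],[0,0,0]],[[0,0,0.09],[0,0,0]],[[0,0,0.09],[0,0,0]],[[0,0,0.09],[0,0,0]],[[0,0,0.07],[0,0,0]],[[0,0,0.05],[0,0,0]],[[0,0,0.005],[0,0,0]],[[0,0,0],[0,0,0]],[[0,0,0],[0,0,0]]]'

```text
time_s: 38.7
ee_pos: [476.6, 151.4, 32.8]
ee_rot: [179.8, -0.0, 90.0]
force: [0.2, -0.3, 1.0]
gripper_width: 91.1
gripper_force: 0.0
```

send_rows --deltas '[[[0,0,0],[0,0,0]],[[0,0,0],[0,0,0]],[[0,0,0],[0,0,0]]]'

```text
time_s: 39.0
ee_pos: [475.7, 151.2, 32.2]
ee_rot: [179.9, -0.0, 90.0]
force: [0.3, -0.3, 0.6]
gripper_width: 91.1
gripper_force: 0.0
```

send_rows --deltas '[[[0,0,0.002],[0,0,0]],[[0,0,0],[0,0,0]],[[0,0,0],[0,0,0]],[[0,0,0],[0,0,0]],[[0,0,0],[0,0,0]],[[0,0,0],[0,0,0]],[[0,0,0],[0,0,0]],[[0,0,0],[0,0,0]],[[0,0,0],[0,0,0]],[[0,0,0],[0,0,0]]]' --grip 1

```text
time_s: 40.0
ee_pos: [475.3, 151.1, 30.4]
ee_rot: [-180.0, 0.0, 90.0]
force: [0.1, 0.6, 0.8]
gripper_width: 21.4
gripper_force: 15.0
```

```bash
python3 - <<'E'
from h import *
s=state();print(s["time_s"],s["ee_pos"],s["ee_rot"],s["gripper_width"])
save("wrist","w11")
for o in fit("wrist","pot_lid"):print(o)
E
```

```text
40.0 [475.25423313 151.06568538  30.41159376] [-1.79997912e+02  4.69237591e-03  9.00026447e+01] 21.36785124730155
('pot_lid', 0.88, array([360.7, 105.2]), 'area ratio 0.65', array([ 73.9, 334.4]))
('pot_lid', 0.87, array([475.2, 155.2]), 'area ratio 0.75', array([276.5, 248.9]))
```

send_rows --deltas '[[[0,0,-0.02],[0,0,0]],[[0,0,-0.05],[0,0,0]],[[0,0,-0.08],[0,0,0]],[[0,0,-0.09],[0,0,0]],[[0,0,-0.09],[0,0,0]],[[0,0,-0.09],[0,0,0]],[[0,0,-0.06],[0,0,0]],[[0,0,-0.02],[0,0,0]],[[-0.03,0,0],[0,0,0]],[[-0.06,0.004,0],[0,0,0]]]'

```text
time_s: 41.1
ee_pos: [476.1, 105.8, 278.6]
ee_rot: [-179.8, 0.0, 90.2]
force: [0.8, -0.7, -1.0]
gripper_width: 21.4
gripper_force: 15.0
```

send_rows --deltas '[[[-0.08,0.004,0],[0,0,0]],[[-0.09,0.004,0],[0,0,0]],[[-0.09,0.004,0],[0,0,0]],[[-0.09,0.004,0],[0,0,0]],[[-0.09,0.004,0],[0,0,0]],[[-0.09,0.004,0],[0,0,0]],[[-0.09,0.004,0],[0,0,0]],[[-0.09,0.004,0],[0,0,0]],[[-0.09,0.004,0],[0,0,0]],[[-0.09,0.004,0],[0,0,0]]]'

```text
time_s: 42.1
ee_pos: [495.1, -341.0, 277.4]
ee_rot: [-179.7, -0.2, 90.0]
force: [0.3, -0.1, -0.0]
gripper_width: 21.5
gripper_force: 15.0
```

send_rows --deltas '[[[-0.08,0.004,0],[0,0,0]],[[-0.06,0.004,0],[0,0,0]],[[-0.02,0,0],[0,0,0]],[[0,0,0],[0,0,0]],[[0,0,0],[0,0,0]],[[0,0,0],[0,0,0]],[[0,0,0],[0,0,0]],[[0,0,0],[0,0,0]],[[0,0,0],[0,0,0]],[[0,0,0],[0,0,0]]]'

```text
time_s: 43.1
ee_pos: [501.4, -418.6, 280.7]
ee_rot: [180.0, 0.0, 90.0]
force: [-0.1, -0.6, -1.1]
gripper_width: 21.8
gripper_force: 15.0
```

send_rows --deltas '[[[-0.0005,-0.0005,0.02],[0,0,0]],[[0,0,0.05],[0,0,0]],[[0,0,0.06],[0,0,0]],[[0,0,0.04],[0,0,0]],[[0,0,0.02],[0,0,0]],[[0,0,0.004],[0,0,0]],[[0,0,0],[0,0,0]],[[0,0,0],[0,0,0]],[[0,0,0],[0,0,0]],[[0,0,0],[0,0,0]]]'

```text
time_s: 44.1
ee_pos: [501.3, -419.4, 184.4]
ee_rot: [179.9, 0.1, 90.0]
force: [-0.5, -0.5, -0.8]
gripper_width: 21.7
gripper_force: 15.0
```

send_rows --deltas '[[[0,0,0],[0,0,0]],[[0,0,0],[0,0,0]],[[0,0,0],[0,0,0]],[[0,0,0],[0,0,0]],[[0,0,0],[0,0,0]]]'

```text
time_s: 44.6
ee_pos: [501.0, -419.2, 183.4]
ee_rot: [-180.0, 0.0, 90.0]
force: [0.2, -0.4, -1.4]
gripper_width: 21.2
gripper_force: 15.0
```

```bash
python3 - <<'E'
from h import *
s=state();print(s["time_s"],s["ee_pos"],s["ee_rot"])
a=grab_frame("wrist");b=grab_frame("scene")
print(ray("wrist",280,210,50))
cv2.imwrite("pics/w12.png",np.hstack([cv2.resize(a[110:350,140:420,::-1],(448,384)),cv2.resize(b[130:260,70:180,::-1],(325,384))]))
E
```

```text
44.6 [ 501.01523375 -419.18989495  183.44908895] [-1.79998901e+02  4.23182794e-03  8.99992959e+01]
[ 504.04955067 -422.53502648   50.        ]
```

View pics/w12.png

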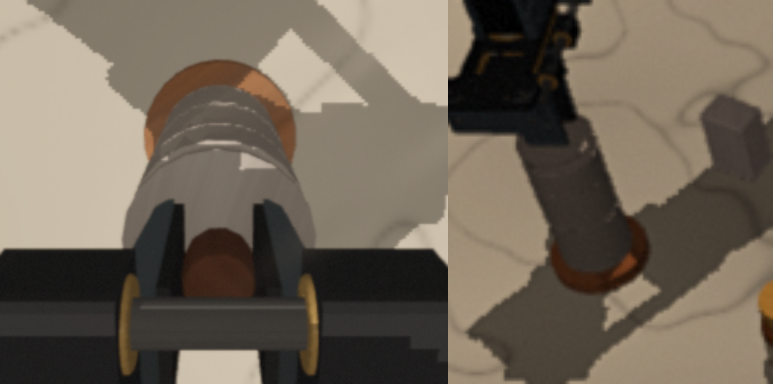

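The lid hangs level over the stack and lines up with it in both views. I'll lower it.

send_rows --deltas '[[[0,0,0.008],[0,0,0]],[[0,0,0.006],[0,0,0]],[[0,0,0.004],[0,0,0]],[[0,0,0.001],[0,0,0]],[[0,0,0],[0,0,0]],[[0,0,0],[0,0,0]],[[0,0,0],[0,0,0]]]'

```text
time_s: 45.4
ee_pos: [501.1, -419.3, 174.1]
ee_rot: [180.0, 0.0, 90.0]
force: [0.8, 0.9, -1.7]
gripper_width: 20.8
gripper_force: 15.0
```

send_rows --deltas '[[[0,0,0.001],[0,0,0]],[[0,0,0.001],[0,0,0]],[[0,0,0],[0,0,0]],[[0,0,0],[0,0,0]]]'

```text
time_s: 45.8
ee_pos: [501.0, -419.2, 173.0]
ee_rot: [-180.0, 0.0, 90.0]
force: [-0.4, 1.3, -1.5]
gripper_width: 21.2
gripper_force: 15.0
```

send_rows --deltas '[[[0,0,0.001],[0,0,0]],[[0,0,0.001],[0,0,0]],[[0,0,0],[0,0,0]],[[0,0,0],[0,0,0]]]'

```text
time_s: 46.2
ee_pos: [501.1, -419.2, 172.4]
ee_rot: [180.0, 0.0, 90.0]
force: [-0.0, 0.9, 3.3]
gripper_width: 21.7
gripper_force: 15.0
```

send_rows --deltas '[[[0,0,0],[0,0,0]],[[0,0,0],[0,0,0]],[[0,0,0],[0,0,0]],[[0,0,0],[0,0,0]],[[0,0,0],[0,0,0]],[[0,0,0],[0,0,0]],[[0,0,0],[0,0,0]],[[0,0,0],[0,0,0]]]' --grip 0

```text
time_s: 47.0
ee_pos: [501.1, -419.2, 172.0]
ee_rot: [180.0, 0.0, 90.0]
force: [-0.0, 0.5, 0.3]
gripper_width: 82.2
gripper_force: 0.0
```

send_rows --deltas '[[[0,0,-0.02],[0,0,0]],[[0,0,-0.05],[0,0,0]],[[0,0,-0.07],[0,0,0]],[[0,0,-0.07],[0,0,0]],[[0,0,-0.04],[0,0,0]],[[0,0,0],[0,0,0]],[[0,0,0],[0,0,0]],[[0,0,0],[0,0,0]],[[0,0,0],[0,0,0]],[[0,0,0],[0,0,0]]]'

```text
time_s: 48.0
ee_pos: [500.8, -418.9, 295.7]
ee_rot: [-179.9, -0.1, 90.0]
force: [-0.6, -0.2, -0.2]
gripper_width: 91.3
gripper_force: 0.0
```

```bash
python3 - <<'E'
from h import *
s=state();print(s["time_s"],s["ee_pos"],s["gripper_width"],s["force"])
a=grab_frame("wrist");b=grab_frame("scene")
for o in fit("wrist","pot_lid",142):print(o)
cv2.imwrite("pics/w13.png",np.hstack([cv2.resize(a[110:350,140:420,::-1],(448,384)),cv2.resize(b[130:260,70:180,::-1],(325,384))]))
E
```

```text
48.0 [ 500.76447574 -418.93072618  295.70523902] 91.33514271446023 [-0.64268893 -0.24460662 -0.24198963]
('pot_lid', 0.8, array([ 501.5, -421.4]), 'area ratio 1.00', array([277.2, 204. ]))
```

View pics/w13.png

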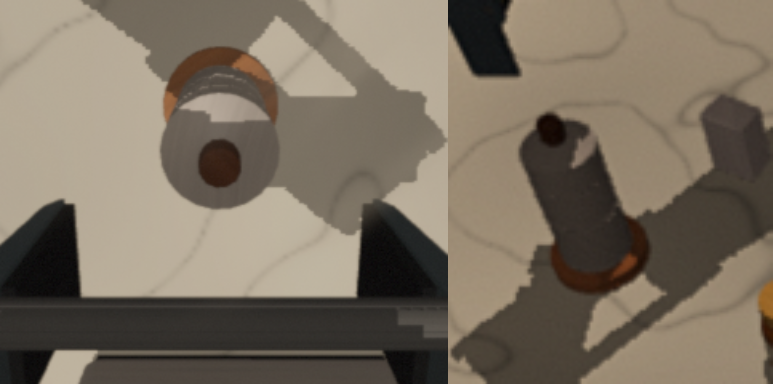

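The tower stands straight with the lid seated level and the gripper clear. Handing in.

```bash
python3 -c "
from workcell import *
print(job_done())"
```

```text
the job is handed in; nothing more can be done
None
```

The tower is built on the wooden base in order (deep pot, divided pot, shallow dish, steel lid), each piece released before the next and the gripper clear of it; it was handed in at about 48 s, and no verdict was returned.

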